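# Wind the game-board clamp shut

### The arm

A 7-joint arm with a two-finger parallel gripper is mounted at the origin on the work surface. World frame = base frame: x ahead of the robot, y to its left, z up, the work surface at z = 0. Lengths are in m, angles in rad, forces in N, time in s.
With the tool pointing down it reaches from about 0.425 to 0.875 m from the base axis. Payload 4.7 kg.
Tool frame: the origin (TCP) lies midway between the tips of the shut fingers; the grasp point (between the pads) lies 19 mm behind it; z points along the fingers, y is the line along which they close (so a half turn about z gives the same grasp; the last joint's range is limited). The gripper opens to 87 mm and grips with 3 to 60 N. Pads are 19 mm wide; open, the fingers measure 117 mm over their backs; the gripper's body (75 mm by 190 mm) begins 51 mm behind the grasp point.
Start: joints at [-1.175, 0.321, -0.07, 1.45, 0.023, 1.371, -0.057], TCP at [0.242, 0.603, 0.184] pointing down, gripper open.
Joint ranges: [-2.86, 2.86], [-0.3, 2.09], [-1.38, 1.24], [0.06, 2.45], [-1.56, 4.7], [0.09, 2.05], [-2.69, 2.69]. Speed limits (rad/s): [2.57, 2.57, 3.14, 3.14, 3.14, 3.14, 3.14].

### API

Orientations are given as a rotation vector (axis times angle).
In Python, from bench import ctrl, get_image, calibration gives the robot as it stands.
- The arm moves only by the tool apply_moves, never from a script. Its arguments are lists of equal length, an entry for each row: "dp": the shift along the tool's x, y, z in m, a list of three; "twist": the turn, a rotation vector about the tool's x, y, z in rad, a list of three; "fingers": the closure, from 0 (fully open) to 1 (shut). In form: {"dp": [[dx, dy, dz], ...], "twist": [[ax, ay, az], ...], "fingers": [fingers, ...]}. A call has 1 to 10 rows; each row shifts and turns the commanded pose from where the row before left it, along the tool's axes as they then stand; what a row does not reach is not made up. A row lasts 1/10 s, in which the tool goes at most 50 mm and 8.59 degrees, less where a joint would pass 70% of its speed; a pose out of reach is approached as far as the arm can. A call is refused whole if a number of a shift passes 0.05 or a number of a turn 0.15, either way. A call with a gripper value outside its range is refused whole. The fingers move at their own pace and stop on an object; "newtons" is the grip in N (left out, the last holds). Time passes only in rows, so rows that do not move let the fingers close. It gives the time, the measured TCP pose, the force, the opening and the grip force at its end, in the units of the state.
- ctrl.get_state(): the state, without advancing time (a new reading comes with each control period).
- get_image(name): name is "side" or "top" or "wrist"; returns the picture (384x512x3 uint8, red, green, blue); there is no depth.
- calibration(name): a dict with "fx", "fy", "cx", "cy" (pixels), "eye" and "attitude" of the camera in the world; the wrist camera has in their place "hand_eye" (4x4, takes a point from camera to tool coordinates, whose origin is the TCP and whose axes are the flange's). Camera axes: x right, y up, looking along -z (the intrinsics and any distortion apply to the point x, -y, -z); pixel columns grow to the right and rows downward; lengths in m; the calibration is good to about 2 mm. A picture is of the moment at which its call begins: read the wrist's pose just before it. calibration takes no time and is no camera call.
- ctrl.close_job(): hands the job in; it is judged then, once.
The state is a dict: "time": time; "joint_positions": joint angles; "qd": joint speeds; "joint_torque": joint torques, N m; "position": TCP position; "tool_rot": TCP orientation; "ft_force": force on the tool from outside, world axes, zero at the start; "torque": the same for the moment, N m; "grip_width": opening from 0.0 (shut) to 1.0 (fully open); "grip_force": force on a finger pad.
Only numpy, scipy, OpenCV 4.12 (cv2) and the standard library are available. Lean on these libraries where they do the work, as an engineer would, in place of code of your own. Each camera call takes 0.05 s, during which the arm holds its last target. There are 200 camera calls.

### The job

Fit the square-eyed crank down onto the upright square shaft of the board clamp until its hub sits fully home. Then wind it clockwise, seen from above, through one and a half to two turns until the clamp's rubber-faced bar meets the edge of the game board, and leave the crank on the shaft.

Things in the scene. Friction and masses are not known exactly. Their poses are not given: they have to be found in the camera images.
- crank: Loose steel crank, 0.39 kg, upright on the table, balanced about its hub. Origin: centre of hub underside; z up, x along the arm to the handle. Hub: block 34 x 34 x 36 mm high, square hole 19.5 mm right through, sides along x and y; carry it by the two bare y sides. Arm and counterweight (28 mm disc at x = -38 mm) lie 21 to 41 mm above the underside. The other crank has a round hub and small round hole.
- crank_handle (a point): Middle of the crank's upright black handle sleeve, 22 mm in diameter and 40 mm high, which spins freely about its own axis. This point is 65 mm along the crank's x from the hub's axis and 56.5 mm above the hub's underside; the top of the 16 mm wide arm is 20 mm below this point. Axes as the crank's.
- shaft_seat (a point): On the axis of the clamp's upright square shaft, at the 32 mm round shoulder where the hub sits, 62 mm above the table. z up; x and y along the square's flats, turning with it. Shaft 16 mm square for 22 mm up, then a taper to a 6 mm tip at 30 mm. The crank fits in any quarter turn, with 12 degrees of play. The grey 70 mm square housing's top is 5 mm below. The clamp base does not move.
- clamp_screw (a joint): Shaft turn in rad, growing clockwise seen from above. Gap between the bar's black rubber face and the near edge of the brown squared board = 25 mm - 2.228 mm x value (14 mm a turn). Starts at 0 to 2; rubber meets board at 11.2; squeezing the rubber, it stops dead at 12.5. Turns stiffly (0.1 N m, 2 N at the handle) and stays where left.
Mind the look-alikes: they are no part of the job. Leave any orange or red look-alike of the crank alone.

How it is judged:
On the way, in this order (a step that is already met when the one before it is completed fails the run):
1. the crank's hub sits home on the square shaft, before the bar is wound shut (horizontal distance between crank and shaft_seat below 0.008 m and z of crank in the frame of shaft_seat between -0.008 and 0.008 m and angle between crank's own z axis and vertical below 0.2 rad and value of joint clamp_screw below 5 rad), for 0.2 s.
2. the bar has come within 3 mm of the board's edge (value of joint clamp_screw above 9.8 rad), for 0.2 s.
At the end, for the whole second after the job is handed in: The rubber face is within 3 mm of the board's edge or pressed against it (screw at 9.8 rad or more), and the crank is at rest on the shaft: hub within 8 mm of the axis and of the shoulder, tilted less than 11 degrees (value of joint clamp_screw above 9.8 rad and horizontal distance between crank and shaft_seat below 0.008 m and z of crank in the frame of shaft_seat between -0.008 and 0.008 m and angle between crank's own z axis and vertical below 0.2 rad and linear speed of crank below 0.02 m/s); the robot touches nothing.
It also fails if it takes over 72 s, if anything falls off the work surface, if the arm or the gripper's body presses on something with over 40 N, if the wrist force passes 120 N, or if a joint passes its speed limit or range.

## Working session

There is one attempt and no reset: what is moved stays moved. The work goes in short steps, Python scripts to look and compute and a tool call to move; the robot and the scene stay as the last step left them, time stands still between calls to the robot, and variables do not carry over. Pictures are saved under pics/ and viewed, at most 10 in all, crops included, and the job is handed in when it is done.

Besides the shell and the picture viewer there is one more tool, called after "Call:" by a JSON object that holds its "api" and its "payload". apply_moves: Moves the arm, as the interface text tells. Its arguments: {"type":"object","properties":{"dp":{"type":"array"},"twist":{"type":"array"},"fingers":{"type":"array"},"newtons":{"type":"number"}},"required":["dp","twist","fingers"]}

```bash
ls; mkdir -p pics; python3 - <<'E'
from bench import ctrl,get_image,calibration
import cv2,numpy as np
s=ctrl.get_state();print(s)
for n in("side","top","wrist"):
    print(n,calibration(n))
    cv2.imwrite(f"pics/{n}0.png",get_image(n)[:,:,::-1])
a=[cv2.imread(f"pics/{n}0.png") for n in("side","top","wrist")]
cv2.imwrite("pics/all0.png",cv2.resize(np.vstack([np.hstack(a[:2])]),(1024,384))[:, :])
E
```

```text
pics
{'time': 0.0, 'joint_positions': array([-1.1748745 ,  0.32180298, -0.07009029,  1.45163771,  0.02261387,
        1.37080748, -0.05690797]), 'qd': array([ 1.74106485e-03,  3.43750929e-04, -8.29668786e-04,  1.89123603e-04,
        1.24566632e-03,  7.09520477e-05, -5.82007859e-04]), 'joint_torque': array([-3.97082840e-04, -4.91283417e+01, -4.04274585e-01, -3.12532425e+01,
       -6.41271682e-02,  4.35580546e-02,  1.81340756e-04]), 'position': array([0.24202129, 0.60260349, 0.18329335]), 'tool_rot': array([-5.96034655e-01, -3.08428096e+00,  2.90899874e-03]), 'ft_force': array([ 0.31170495, -0.7488923 , -0.12505632]), 'torque': array([ 0.04323357, -0.00685022, -0.03608081]), 'grip_force': 0.0, 'grip_width': 1.000571989520155}
side {'fx': 383.660375930889, 'fy': 383.660375930889, 'cx': 253.90556957371697, 'cy': 188.40776828034072, 'eye': array([ 0.32914649, -0.73037387,  0.56580473]), 'attitude': array([ 0.90713012, -0.10124709, -0.18658442])}
top {'fx': 422.8506693930406, 'fy': 422.8506693930406, 'cx': 256.62732623389536, 'cy': 185.93171875605503, 'eye': array([ 0.37733268, -0.1031777 ,  0.87556827]), 'attitude': array([ 0.08703825, -0.07385451, -1.5996599 ])}
wrist {'fx': 330.7889611532357, 'fy': 330.7889611532357, 'cx': 259.62321896451886, 'cy': 193.09764541198692, 'hand_eye': array([[-2.66332325e-04,  9.69624312e-01,  2.44598903e-01,
         6.64346375e-02],
       [ 9.99999898e-01,  3.47184439e-04, -2.87434545e-04,
         1.21970960e-03],
       [-3.63624455e-04,  2.44598802e-01, -9.69624306e-01,
        -2.00673874e-01],
       [ 0.00000000e+00,  0.00000000e+00,  0.00000000e+00,
         1.00000000e+00]])}
```

View pics/top0.png

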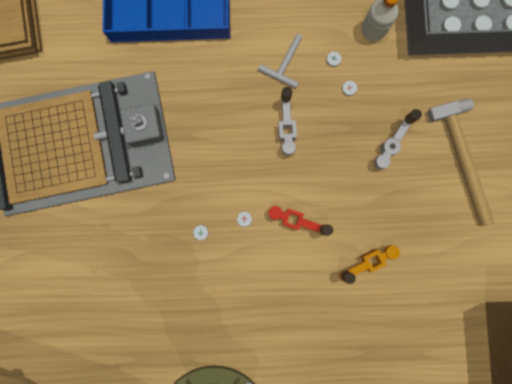

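View pics/side0.png

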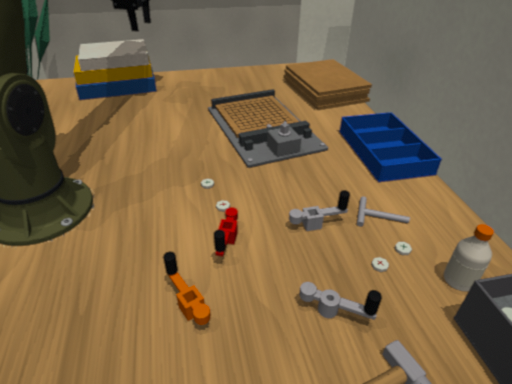

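```bash
cat > h.py <<'E'
import numpy as np,cv2
from scipy.spatial.transform import Rotation as R
from bench import ctrl,get_image,calibration
def cam(n,s=None):
    c=calibration(n)
    if n!="wrist": return c,np.array(c["eye"]),R.from_rotvec(c["attitude"]).as_matrix()
    T=np.eye(4);T[:3,:3]=R.from_rotvec(s["tool_rot"]).as_matrix();T[:3,3]=s["position"]
    M=T@c["hand_eye"];return c,M[:3,3],M[:3,:3]
def pt(n,u,v,z,s=None):
    c,e,A=cam(n,s);d=A@np.array([(u-c["cx"])/c["fx"],-(v-c["cy"])/c["fy"],-1]);return e+d*(z-e[2])/d[2]
def px(n,p,s=None):
    c,e,A=cam(n,s);q=A.T@(np.array(p)-e);return c["cx"]-c["fx"]*q[0]/q[2],c["cy"]+c["fy"]*q[1]/q[2]
E
python3 - <<'E'
from h import *
for nm,u,v,z in [("hub",288,130,.038),("cw",289,149,.041),("handle",287,95,.076),("rhub",391,146,.04),("shaft",138,122,.09),("houseTL",124,108,.057),("bar",112,130,.06)]:
    p=pt("top",u,v,z);print(nm,p.round(3),"r",np.hypot(*p[:2]).round(3),"side px",np.round(px("side",p)))
im=cv2.imread("pics/top0.png")
a=cv2.resize(im[75:165,250:430],(800,400),interpolation=cv2.INTER_CUBIC)
b=cv2.resize(im[65:195,90:180],(415,600),interpolation=cv2.INTER_CUBIC)
c=cv2.resize(im[80:165,255:315],(385,545),interpolation=cv2.INTER_CUBIC)
d=cv2.copyMakeBorder(c,0,55,0,0,0);cv2.imwrite("pics/crop1.png",np.hstack([b,d]))
E
```

```text
hub [ 0.575 -0.164  0.038] r 0.598 side px [312. 211.]
cw [ 0.535 -0.164  0.041] r 0.56 side px [294. 213.]
handle [ 0.635 -0.162  0.076] r 0.655 side px [341. 193.]
rhub [ 0.535 -0.368  0.04 ] r 0.649 side px [328. 293.]
shaft [0.587 0.124 0.09 ] r 0.6 side px [283. 124.]
houseTL [0.625 0.162 0.057] r 0.646 side px [292. 127.]
bar [0.581 0.184 0.06 ] r 0.609 side px [274. 123.]
```

View pics/crop1.png

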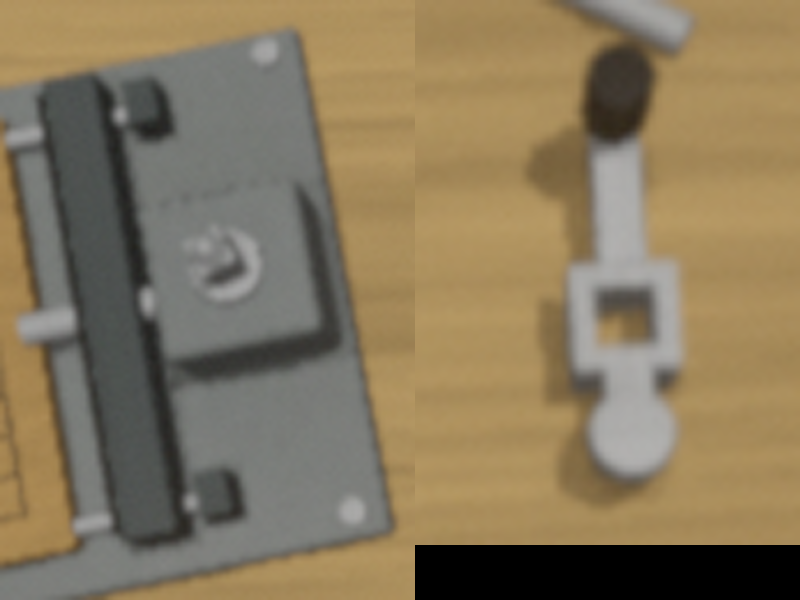

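The top view shows four cranks. The bare-steel one with the square hub and hole at (288,130) is the one meant. The grey one at (391,146) has a round hub, and (293,219) red and (374,262) orange are look-alikes. The crop confirms the square eye at (287.7,129.6). The clamp shaft shoulder is at (138,122).

```bash
cat >> h.py <<'E'
def to(p,yaw):
    "print shift in current tool axes and twist about tool z bringing tool y to yaw (mod pi)"
    s=ctrl.get_state();M=R.from_rotvec(s["tool_rot"]).as_matrix()
    y=np.arctan2(M[1,1],M[0,1]);d=(yaw-y+np.pi/2)%np.pi-np.pi/2
    print("t",round(s["time"],2),"pos",s["position"].round(4),"yaw_y",round(y,4),"tilt",M[:,2].round(4),"q7",s["joint_positions"][6].round(2))
    print("shift tool",(M.T@(np.array(p)-s["position"])).round(4),"twist z",round(-d,4))
E
python3 - <<'E'
from h import *
a=pt("top",287.7,129.6,.038);b=pt("top",288.8,147,.041);w=np.arctan2(*(a-b)[1::-1]);print(a,b,w)
sh=pt("top",138.2,122.1,.062);print(sh)
to([a[0],a[1],.13],w+np.pi/2)
E
```

```text
[ 0.57540294 -0.16352187  0.038     ] [ 0.53915822 -0.16417915  0.041     ] 0.018132391099793685
[0.59426402 0.13180647 0.062     ]
t 0.15 pos [0.242  0.6027 0.1835] yaw_y 1.189 tilt [-5.0e-04 -1.4e-03 -1.0e+00] q7 -0.06
shift tool [-0.5948 -0.5868  0.0544] twist z -0.3999
```

Call:
{"api": "apply_moves", "payload": {"dp": [[-0.033,-0.0326,0],[-0.033,-0.0326,0],[-0.033,-0.0326,0],[-0.033,-0.0326,0],[-0.033,-0.0326,0],[-0.033,-0.0326,0],[-0.033,-0.0326,0],[-0.033,-0.0326,0],[-0.033,-0.0326,0]], "twist": [[0,0,0],[0,0,0],[0,0,0],[0,0,0],[0,0,0],[0,0,0],[0,0,0],[0,0,0],[0,0,0]], "fingers": [0,0,0,0,0,0,0,0,0]}}

```text
time: 1.05
position: [0.4088, 0.2184, 0.1843]
tool_rot: [0.596, 3.085, 0.001]
ft_force: [0.9, -0.2, 0.1]
grip_width: 0.998
grip_force: 0.0
```

Call:
{"api": "apply_moves", "payload": {"dp": [[-0.033,-0.0326,0],[-0.033,-0.0326,0],[-0.033,-0.0326,0],[-0.033,-0.0326,0],[-0.033,-0.0326,0],[-0.033,-0.0326,0],[-0.033,-0.0326,0],[-0.033,-0.0326,0],[-0.033,-0.0326,0]], "twist": [[0,0,0],[0,0,0],[0,0,0],[0,0,0],[0,0,0],[0,0,0],[0,0,0],[0,0,0],[0,0,0]], "fingers": [0,0,0,0,0,0,0,0,0]}}

```text
time: 1.95
position: [0.5753, -0.1641, 0.1843]
tool_rot: [0.595, 3.084, 0.001]
ft_force: [0.2, -0.0, -0.6]
grip_width: 1.0
grip_force: 0.0
```

Call:
{"api": "apply_moves", "payload": {"dp": [[0,0,0.01],[0,0,0.02],[0,0,0.02],[0,0,0],[0,0,0]], "twist": [[0,0,-0.13],[0,0,-0.13],[0,0,-0.14],[0,0,0],[0,0,0]], "fingers": [0,0,0,0,0]}}

```text
time: 2.45
position: [0.5746, -0.1626, 0.1344]
tool_rot: [0.023, -3.141, -0.0]
ft_force: [-0.3, -0.5, -0.2]
grip_width: 1.002
grip_force: 0.0
```

```bash
python3 - <<'E'
from h import *
to([.5754,-.1635,.13],1.589)
s=ctrl.get_state();im=get_image("wrist")[:,:,::-1].copy();cv2.imwrite("pics/w1.png",im)
print(px("wrist",[.5754,-.1635,.038],s))
import pickle;pickle.dump(s,open("s1.pkl","wb"))
E
```

```text
t 2.45 pos [ 0.5746 -0.1626  0.1344] yaw_y 1.5857 tilt [-7.e-04  1.e-04 -1.e+00] q7 1.95
shift tool [-0.0008 -0.0009  0.0044] twist z -0.0033
(np.float64(257.3267273720628), np.float64(184.5220230764215))
```

View pics/w1.png

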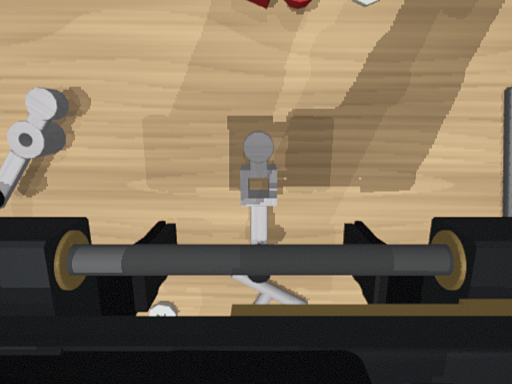

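The wrist view shows the square hub at (258.5,185), straight below the tool, with the counterweight at (258.5,147). The predicted hub position was (257,184.5). I'll descend and grip.

Call:
{"api": "apply_moves", "payload": {"dp": [[-0.001,0,0.03],[0,0,0.035],[0,0,0.035],[0,0,0.02],[0,0,0.008],[0,0,0],[0,0,0]], "twist": [[0,0,0],[0,0,0],[0,0,0],[0,0,0],[0,0,0],[0,0,0],[0,0,0]], "fingers": [0,0,0,0,0,0,0], "newtons": 30}}

```text
time: 3.2
position: [0.5773, -0.163, 0.0081]
tool_rot: [-0.028, 3.139, -0.001]
ft_force: [0.0, -0.2, 0.5]
grip_width: 1.002
grip_force: 0.0
```

Call:
{"api": "apply_moves", "payload": {"dp": [[0,0,0],[0,0,0],[0,0,0],[0,0,0],[0,0,0],[0,0,0],[0,0,0],[0,0,0]], "twist": [[0,0,0],[0,0,0],[0,0,0],[0,0,0],[0,0,0],[0,0,0],[0,0,0],[0,0,0]], "fingers": [1,1,1,1,1,1,1,1], "newtons": 30}}

```text
time: 4.0
position: [0.5758, -0.1626, 0.0063]
tool_rot: [0.029, -3.141, -0.0]
ft_force: [1.4, 0.2, 0.3]
grip_width: 0.357
grip_force: 0.0
```

Call:
{"api": "apply_moves", "payload": {"dp": [[0,0,0],[0,0,0],[0,0,0],[0,0,0]], "twist": [[0,0,0],[0,0,0],[0,0,0],[0,0,0]], "fingers": [1,1,1,1]}}

```text
time: 4.4
position: [0.5758, -0.1627, 0.0064]
tool_rot: [-0.028, 3.141, 0.0]
ft_force: [0.4, 0.8, -0.4]
grip_width: 0.034
grip_force: 0.0
```

```bash
python3 - <<'E'
from h import *
s=ctrl.get_state();im=get_image("wrist")[:,:,::-1].copy()
a=cv2.resize(im[80:330,130:390],(520,500));b=get_image("side")[:,:,::-1][150:270,250:400]
cv2.imwrite("pics/w2.png",np.hstack([a,cv2.resize(b,(280,500))]));to([.5754,-.1635,.13],1.589)
print(s["grip_width"],s["grip_force"])
E
```

```text
t 4.5 pos [ 0.5758 -0.1627  0.0064] yaw_y 1.589 tilt [ 1.e-04  0.e+00 -1.e+00] q7 2.02
shift tool [ 0.0004 -0.0008 -0.1236] twist z -0.0
0.03406526021026455 0.0
```

View pics/w2.png

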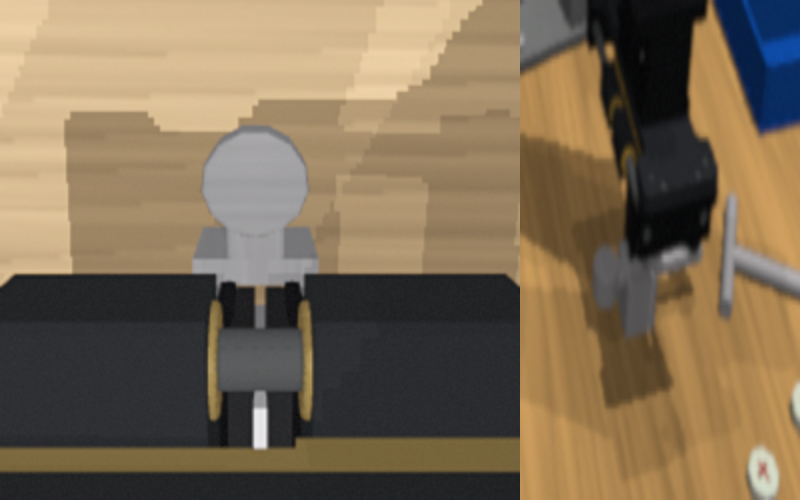

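The wrist view shows the hub still at the tool (hub sides at x≈195 and 318 in the crop), but the grip reads 0.03 with no force. I'll lift a little and check whether the hub comes along.

Call:
{"api": "apply_moves", "payload": {"dp": [[0,0,-0.02],[0,0,-0.03],[0,0,-0.03],[0,0,0],[0,0,0]], "twist": [[0,0,0],[0,0,0],[0,0,0],[0,0,0],[0,0,0]], "fingers": [1,1,1,1,1]}}

```text
time: 5.0
position: [0.5763, -0.1626, 0.0869]
tool_rot: [-0.029, 3.14, 0.0]
ft_force: [0.2, 0.0, 0.3]
grip_width: 0.006
grip_force: 0.0
```

```bash
python3 - <<'E'
from h import *
s=ctrl.get_state();im=get_image("wrist")[:,:,::-1].copy()
a=cv2.resize(im[80:330,130:390],(416,400));b=get_image("side")[:,:,::-1][120:270,240:390]
cv2.imwrite("pics/w3.png",np.hstack([a,cv2.resize(b,(400,400)) ])[:,:800]);to([.5754,-.1635,.13],1.589)
print(s["grip_width"],s["grip_force"],s["ft_force"])
E
```

```text
t 5.1 pos [ 0.575  -0.1622  0.0852] yaw_y 1.5892 tilt [-1.8e-03  5.0e-04 -1.0e+00] q7 1.97
shift tool [-0.0003 -0.0012 -0.0448] twist z 0.0002
0.005916327733083959 0.0 [0.18324808 0.01867842 0.3145173 ]
```

View pics/w3.png

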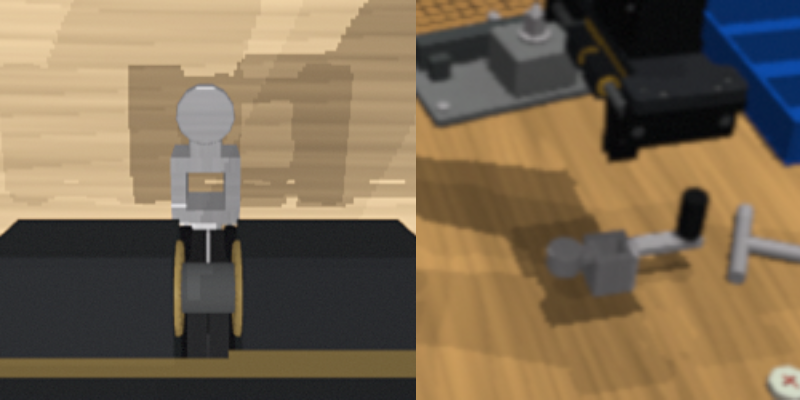

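The crank stayed on the table and the shut fingers are above it, so the tips may be higher than I assumed. I'll compare the tip's pixels with the side-camera projection.

```bash
python3 - <<'E'
from h import *
s=ctrl.get_state();p=s["position"];print(p,"side tcp px",px("side",p),"tips seen ~(316-320,179)")
print("hub base px pred",px("side",[.5754,-.1635,.0]),px("side",[.5754,-.1635,.038]))
for dz in(0,.02,.04,.06):print(dz,px("side",p+[0,0,dz]))
im=get_image("side");g=im[120:270,240:390].max(2)
for v in range(170,215,3):
    r=np.where(im[v,290:350].max(1)<45)[0];print(v,(r.min()+290,r.max()+290,len(r)) if len(r) else None)
E
```

```text
[ 0.57497594 -0.16224554  0.08522371] side tcp px (np.float64(313.86378961469575), np.float64(192.9472935828635)) tips seen ~(316-320,179)
hub base px pred (np.float64(310.1098921260947), np.float64(224.29188559879645)) (np.float64(311.8962356317603), np.float64(210.97227803657924))
0 (np.float64(313.86378961469575), np.float64(192.9472935828635))
0.02 (np.float64(314.91405187680346), np.float64(185.06222544107982))
0.04 (np.float64(315.9986467333343), np.float64(176.91939801737385))
0.06 (np.float64(317.119285632808), np.float64(168.50596224662618))
170 (np.int64(311), np.int64(349), 39)
173 (np.int64(311), np.int64(336), 26)
176 (np.int64(311), np.int64(321), 11)
179 (np.int64(313), np.int64(318), 6)
182 None
185 None
188 None
191 (np.int64(343), np.int64(345), 3)
194 (np.int64(340), np.int64(348), 9)
197 (np.int64(340), np.int64(347), 8)
200 (np.int64(339), np.int64(347), 9)
203 (np.int64(339), np.int64(346), 8)
206 (np.int64(338), np.int64(346), 9)
209 (np.int64(341), np.int64(344), 4)
212 None
```

```bash
python3 - <<'E'
from h import *
im=cv2.imread("pics/side0.png");p=np.array([.242,.6026,.1833]);y=np.array([.3725,.928,0])
for o in(-.05,0,.05):
    print(o,[np.round(px("side",p+o*y+[0,0,dz])) for dz in(0,.02,.035,.06)])
t=cv2.imread("pics/top0.png")
a=cv2.resize(im[0:60,90:180],(480,320),interpolation=cv2.INTER_CUBIC)
cur=get_image("side")[:,:,::-1][120:240,280:370]
b=cv2.resize(cur,(300,400),interpolation=cv2.INTER_CUBIC)
cv2.imwrite("pics/tip.png",np.hstack([cv2.copyMakeBorder(a,0,80,0,0,0),b]))
E
```

```text
-0.05 [array([137.,  43.]), array([136.,  36.]), array([135.,  31.]), array([134.,  23.])]
0 [array([143.,  38.]), array([142.,  32.]), array([142.,  27.]), array([140.,  19.])]
0.05 [array([149.,  34.]), array([148.,  28.]), array([148.,  23.]), array([147.,  15.])]
```

View pics/tip.png

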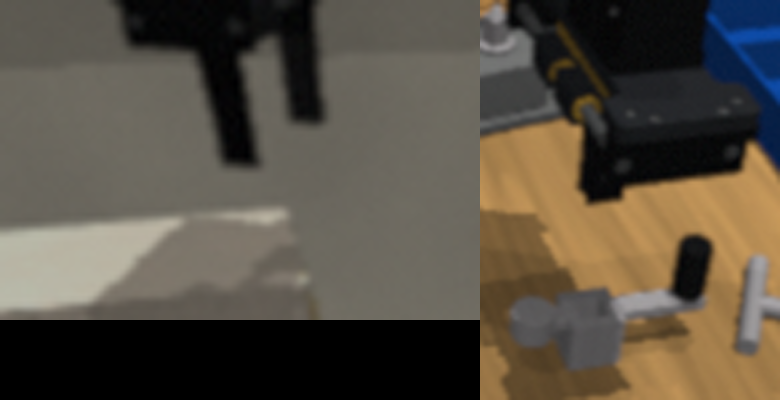

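The start image puts the finger tips at (135,31) and (147,23). The reported TCP would put them at (137,43) and (149,34). Both fingers, and the current view too, show the real tips about 35 mm behind the reported TCP. I'll allow for that offset and redo the grasp.

Call:
{"api": "apply_moves", "payload": {"dp": [[0,-0.0005,0],[0,0,0],[0,0,0],[0,0,0],[0,0,0],[0,0,0],[0,0,0],[0,0,0],[0,0,0],[0,0,0]], "twist": [[0,0,0],[0,0,0],[0,0,0],[0,0,0],[0,0,0],[0,0,0],[0,0,0],[0,0,0],[0,0,0],[0,0,0]], "fingers": [0,0,0,0,0,0,0,0,0,0]}}

```text
time: 6.2
position: [0.5759, -0.1631, 0.0864]
tool_rot: [-0.029, 3.141, 0.0]
ft_force: [-1.1, 0.2, -0.5]
grip_width: 0.834
grip_force: 0.0
```

Call:
{"api": "apply_moves", "payload": {"dp": [[0,0,0.03],[0,0,0.03],[0,0,0.02],[0,0,0.01],[0,0,0.01],[0,0,0.005],[0,0,0.005],[0,0,0.003],[0,0,0],[0,0,0]], "twist": [[0,0,0],[0,0,0],[0,0,0],[0,0,0],[0,0,0],[0,0,0],[0,0,0],[0,0,0],[0,0,0],[0,0,0]], "fingers": [0,0,0,0,0,0,0,0,0,0]}}

```text
time: 7.2
position: [0.5762, -0.1632, -0.0262]
tool_rot: [-0.029, 3.141, -0.0]
ft_force: [-0.3, -0.5, 0.4]
grip_width: 1.001
grip_force: 0.0
```

Call:
{"api": "apply_moves", "payload": {"dp": [[0,0,0],[0,0,0],[0,0,0],[0,0,0],[0,0,0],[0,0,0],[0,0,0],[0,0,0],[0,0,0],[0,0,0]], "twist": [[0,0,0],[0,0,0],[0,0,0],[0,0,0],[0,0,0],[0,0,0],[0,0,0],[0,0,0],[0,0,0],[0,0,0]], "fingers": [1,1,1,1,1,1,1,1,1,1], "newtons": 30}}

```text
time: 8.2
position: [0.5758, -0.1633, -0.0267]
tool_rot: [-0.028, 3.141, -0.0]
ft_force: [-0.9, -1.1, 0.4]
grip_width: 0.385
grip_force: 30.0
```

The grip is good: 0.385 is about 33.5 mm, at 30 N. I'll lift and move to a spot beyond the shaft so the wrist camera can see it past the crank.

Call:
{"api": "apply_moves", "payload": {"dp": [[0,0,-0.01],[0,0,-0.02],[0,0,-0.03],[0,0,-0.03],[0,0,-0.03],[0,0,-0.03],[0,0,-0.01]], "twist": [[0,0,0],[0,0,0],[0,0,0],[0,0,0],[0,0,0],[0,0,0],[0,0,0]], "fingers": [1,1,1,1,1,1,1]}}

```text
time: 8.9
position: [0.5773, -0.1636, 0.1367]
tool_rot: [-0.028, 3.137, -0.001]
ft_force: [0.4, -0.3, -3.1]
grip_width: 0.388
grip_force: 30.0
```

Call:
{"api": "apply_moves", "payload": {"dp": [[-0.006,0.016,0],[-0.012,0.033,0],[-0.015,0.04,0],[-0.015,0.04,0],[-0.015,0.04,0],[-0.015,0.04,0],[-0.012,0.035,0],[-0.012,0.033,0],[-0.006,0.016,0],[0,0,0]], "twist": [[0,0,0],[0,0,0],[0,0,0],[0,0,0],[0,0,0],[0,0,0],[0,0,0],[0,0,0],[0,0,0],[0,0,0]], "fingers": [1,1,1,1,1,1,1,1,1,1]}}

```text
time: 9.9
position: [0.6771, 0.1374, 0.1304]
tool_rot: [0.039, -3.137, -0.002]
ft_force: [-0.2, 0.2, -4.8]
grip_width: 0.389
grip_force: 30.0
```

Call:
{"api": "apply_moves", "payload": {"dp": [[0,0,0],[0,0,0]], "twist": [[0,0,0],[0,0,0]], "fingers": [1,1]}}

```text
time: 10.1
position: [0.678, 0.1292, 0.1327]
tool_rot: [0.024, -3.14, 0.003]
ft_force: [-0.2, -0.6, -4.0]
grip_width: 0.388
grip_force: 30.0
```

```bash
python3 - <<'E'
from h import *
import pickle
s=ctrl.get_state();im=get_image("wrist")[:,:,::-1].copy();cv2.imwrite("pics/w4raw.png",im);pickle.dump(s,open("s4.pkl","wb"))
print(s["position"],s["grip_width"],s["grip_force"],s["joint_positions"].round(2))
u,v=px("wrist",[.5943,.1318,.08],s);print(u,v)
x0=int(u-40);y0=int(max(v-40,0))
cv2.imwrite("pics/w4.png",np.hstack([cv2.resize(im,(400,300)),cv2.resize(im[y0:y0+60,x0:x0+80],(400,300),interpolation=cv2.INTER_CUBIC)]));print(x0,y0)
E
```

```text
[0.67799174 0.12916892 0.13273422] 0.38784882002487986 29.99875383102335 [-0.57  0.46  0.48  1.42 -0.21  1.31  1.5 ]
263.445816460246 84.71853529752124
223 44
```

View pics/w4.png

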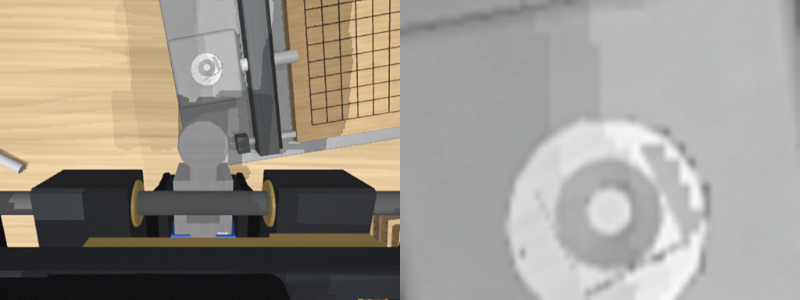

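The crop shows the round shoulder centred near (264.5,87) with the taper tip at (264.6,86.2). Faint square edges run at about -26° and 64° in the image. I'll average frames and boost the contrast for the angle.

```bash
python3 - <<'E'
from h import *
import pickle
s=ctrl.get_state();pickle.dump(s,open("s4.pkl","wb"))
A=np.mean([get_image("wrist").astype(float) for _ in range(8)],0)
g=A.mean(2);c=g[62:112,239:289]
np.save("avg.npy",g)
e=np.clip((c-205)/(250-205),0,1) if c.max()>250 else (c-c.min())/(c.max()-c.min())
big=cv2.resize((np.clip(e,0,1)*255).astype(np.uint8),(400,400),interpolation=cv2.INTER_CUBIC)
full=cv2.resize(((c-c.min())/(c.max()-c.min())*255).astype(np.uint8),(400,400),interpolation=cv2.INTER_CUBIC)
print(c.min(),c.max(),np.percentile(c,[10,50,90]));cv2.imwrite("pics/sq.png",np.hstack([full,big]))
# square-orientation score: energy of gradient orientations mod 90deg within 7..13 px
gx=cv2.Sobel(g,-1,1,0);gy=cv2.Sobel(g,-1,0,1)
v,u=np.mgrid[:g.shape[0],:g.shape[1]];r=np.hypot(u-264.6,v-87)
m=(r>8)&(r<16.5);th=np.degrees(np.arctan2(gy,gx))%90
h,_=np.histogram(th[m],18,(0,90),weights=np.hypot(gx,gy)[m]);print(h.round())
E
```

```text
153.25 243.20833333333334 [161.04166667 186.25       220.12916667]
[2069. 2037. 1906. 3256. 3269. 2377. 1935. 2016. 2242. 1745. 1942. 2004.
 3695. 2208. 1946. 2458. 2960. 1340.]
```

View pics/sq.png

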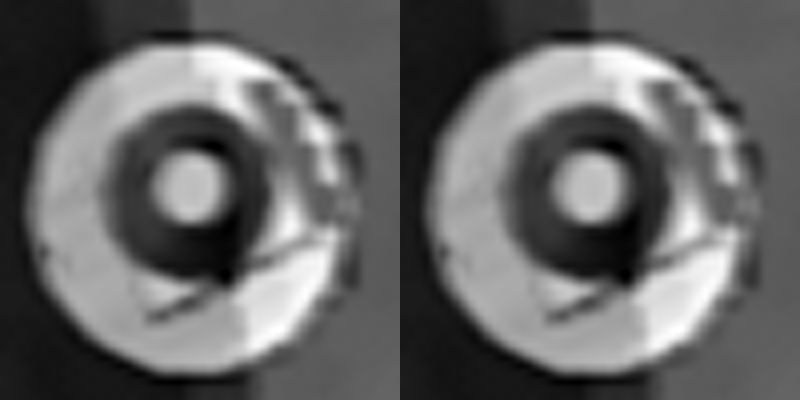

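```bash
python3 - <<'E'
from h import *
import pickle
s=pickle.load(open("s4.pkl","rb"));f=lambda x,y,z:pt("wrist",239+x/8-.44,62+y/8-.44,z,s)
print("tip",f(190,187,.092),"shoulder",f(191,207,.062))
a=f(145,320,.084);b=f(320,238,.084);c=f(245,85,.084)
an=lambda p,q:np.degrees(np.arctan2(q[1]-p[1],q[0]-p[0]))%90
print("edge angles mod 90",an(a,b),an(b,c),np.linalg.norm(a-b),np.linalg.norm(b-c),s["position"])
x=(f(190,187,.092)+f(191,207,.062))/2
to([x[0],x[1],.14],0)
to([x[0],x[1],.14],np.pi/2+np.radians(an(a,b)))
E
```

```text
tip [0.59547823 0.13096248 0.092     ] shoulder [0.59525351 0.13126265 0.062     ]
edge angles mod 90 25.13602030923805 28.597994827226614 0.017361762890709582 0.014749368546723231 [0.67816067 0.12917771 0.133091  ]
t 10.55 pos [0.6785 0.1317 0.1335] yaw_y 1.5888 tilt [ 3.e-04  2.e-04 -1.e+00] q7 1.5
shift tool [ 0.0831  0.0009 -0.0065] twist z -1.5528
t 10.55 pos [0.6785 0.1317 0.1335] yaw_y 1.5888 tilt [ 3.e-04  2.e-04 -1.e+00] q7 1.5
shift tool [ 0.0831  0.0009 -0.0065] twist z -0.4207
```

The arm was still settling by about 2.5 mm in y during the averaging. Correcting for that puts the shaft near (0.5957, 0.1322), with its flats at about 26.5° modulo 90°. I'll seat the crank with its x axis at -63.5°, so the fingers lie along the bar.

Call:
{"api": "apply_moves", "payload": {"dp": [[0,0,0],[0,0,0],[0,0,0],[0,0,0],[0,0,0],[0,0,0],[0,0,0],[0,0,0],[0,0,0],[0,0,0]], "twist": [[0,0,0.14],[0,0,0.14],[0,0,0.14],[0,0,0.14],[0,0,0.14],[0,0,0.14],[0,0,0.14],[0,0,0.14],[0,0,0],[0,0,0]], "fingers": [1,1,1,1,1,1,1,1,1,1]}}

```text
time: 11.55
position: [0.6785, 0.132, 0.1334]
tool_rot: [1.64, 2.68, 0.0]
ft_force: [-0.4, -0.7, -4.7]
grip_width: 0.386
grip_force: 30.0
```

```bash
python3 - <<'E'
from h import *
to([.5957,.1322,.080],np.radians(26.5))
E
```

```text
t 11.55 pos [0.6785 0.132  0.1334] yaw_y 0.4726 tilt [ 1.e-04 -0.e+00 -1.e+00] q7 0.46
shift tool [ 0.0379 -0.0736  0.0534] twist z 0.0101
```

Call:
{"api": "apply_moves", "payload": {"dp": [[0.008,-0.016,0],[0.011,-0.021,0],[0.011,-0.021,0],[0.008,-0.0156,0.01],[0,0,0.02],[0,0,0.02],[0,0,0],[0,0,0],[0,0,0]], "twist": [[0,0,0.01],[0,0,0],[0,0,0],[0,0,0],[0,0,0],[0,0,0],[0,0,0],[0,0,0],[0,0,0]], "fingers": [1,1,1,1,1,1,1,1,1]}}

```text
time: 12.45
position: [0.5968, 0.133, 0.0848]
tool_rot: [1.656, 2.668, 0.003]
ft_force: [0.0, 0.8, -4.3]
grip_width: 0.389
grip_force: 30.0
```

```bash
python3 - <<'E'
from h import *
to([.5957,.1322,.036],np.radians(26.5))
im=get_image("wrist");cv2.imwrite("pics/pre.png",im[:,:,::-1]);
E
```

```text
t 12.45 pos [0.5968 0.133  0.0848] yaw_y 0.4596 tilt [ 2.2e-03  6.0e-04 -1.0e+00] q7 0.39
shift tool [-0.0002 -0.0015  0.0488] twist z -0.003
```

Call:
{"api": "apply_moves", "payload": {"dp": [[0,-0.0003,0],[0,0,0.008],[0,0,0.008],[0,0,0.006],[0,0,0],[0,0,0]], "twist": [[0,0,0],[0,0,0],[0,0,0],[0,0,0],[0,0,0],[0,0,0]], "fingers": [1,1,1,1,1,1]}}

```text
time: 13.1
position: [0.5952, 0.1329, 0.061]
tool_rot: [-1.658, -2.668, 0.001]
ft_force: [0.1, -0.3, -3.7]
grip_width: 0.385
grip_force: 30.0
```

```bash
python3 - <<'E'
from h import *
to([.5957,.1322,.036],np.radians(26.5));s=ctrl.get_state();print(s["ft_force"],s["torque"])
E
```

```text
t 13.1 pos [0.5952 0.1329 0.061 ] yaw_y 0.4591 tilt [-5.e-04 -4.e-04 -1.e+00] q7 0.4
shift tool [-0.0008  0.0002  0.025 ] twist z -0.0035
[ 0.07596402 -0.31999093 -3.72114714] [-0.02549235  0.01207332 -0.02002366]
```

Call:
{"api": "apply_moves", "payload": {"dp": [[0,0,0.004],[0,0,0.004],[0,0,0.003],[0,0,0]], "twist": [[0,0,0],[0,0,0],[0,0,0],[0,0,0]], "fingers": [1,1,1,1]}}

```text
time: 13.5
position: [0.5949, 0.1329, 0.0498]
tool_rot: [-1.657, -2.668, 0.001]
ft_force: [0.1, 0.2, -3.8]
grip_width: 0.385
grip_force: 30.0
```

Call:
{"api": "apply_moves", "payload": {"dp": [[0,0,0.004],[0,0,0.004],[0,0,0.003],[0,0,0.002],[0,0,0]], "twist": [[0,0,0],[0,0,0],[0,0,0],[0,0,0],[0,0,0]], "fingers": [1,1,1,1,1]}}

```text
time: 14.0
position: [0.5951, 0.1329, 0.037]
tool_rot: [-1.658, -2.668, 0.001]
ft_force: [-0.3, 0.2, -4.5]
grip_width: 0.387
grip_force: 30.0
```

Call:
{"api": "apply_moves", "payload": {"dp": [[0,0,0.001],[0,0,0.001],[0,0,0.001],[0,0,0]], "twist": [[0,0,0],[0,0,0],[0,0,0],[0,0,0]], "fingers": [1,1,1,1]}}

```text
time: 14.4
position: [0.5956, 0.133, 0.0353]
tool_rot: [-1.658, -2.668, -0.001]
ft_force: [-3.5, -0.9, 4.1]
grip_width: 0.387
grip_force: 30.0
```

The crank is seated: the wrist force went from -4 to +4 N at exactly the expected height. I'll release, rise, and move over the handle.

Call:
{"api": "apply_moves", "payload": {"dp": [[0,0,-0.001],[0,0,0],[0,0,0],[0,0,0],[0,0,0],[0,0,-0.02],[0,0,-0.03],[0,0,-0.03],[0,0,-0.015],[0,0,0]], "twist": [[0,0,0],[0,0,0],[0,0,0],[0,0,0],[0,0,0],[0,0,0],[0,0,0],[0,0,0],[0,0,0],[0,0,0]], "fingers": [0.45,0.45,0.45,0.45,0.45,0.45,0.45,0.45,0.45,0.45]}}

```text
time: 15.4
position: [0.597, 0.1332, 0.1325]
tool_rot: [1.656, 2.666, 0.006]
ft_force: [-0.7, -1.2, -0.4]
grip_width: 0.55
grip_force: 0.0
```

```bash
python3 - <<'E'
from h import *
ax=np.array([.5954,.1328]);w=np.radians(26.3-90);hd=ax+.065*np.array([np.cos(w),np.sin(w)])
print(hd);to([*hd,.13],np.radians(26.5))
s=ctrl.get_state();im=get_image("wrist");cv2.imwrite("pics/rel.png",im[:,:,::-1]);print(s["grip_width"],s["joint_positions"].round(2))
for n in("side","top"):
    print(n,px(n,[*hd,.1385]),px(n,[*ax,.1]));cv2.imwrite(f"pics/{n}_rel.png",get_image(n)[:,:,::-1])
    g=cv2.imread(f"pics/{n}_rel.png")
    u,v=map(int,px(n,[*hd,.12]));cv2.imwrite(f"pics/{n}_relc.png",cv2.resize(g[v-50:v+50,u-50:u+50],(400,400)))
cv2.imwrite("pics/relc.png",np.hstack([cv2.imread("pics/side_relc.png"),cv2.imread("pics/top_relc.png")]))
E
```

```text
[0.62419963 0.07452838]
t 15.4 pos [0.597  0.1332 0.1325] yaw_y 0.459 tilt [ 0.0041  0.0018 -1.    ] q7 0.37
shift tool [-0.0647 -0.0017  0.0025] twist z -0.0035
0.5501765913944459 [-0.84  0.31  0.71  1.65 -0.21  1.26  0.37]
side (np.float64(303.87323935203403), np.float64(113.90576200956619)) (np.float64(285.1266407670879), np.float64(118.2113011586495))
top (np.float64(157.70130783301693), np.float64(94.04763601021965)) (np.float64(131.84380750504735), np.float64(116.43728929226553))
```

View pics/relc.png

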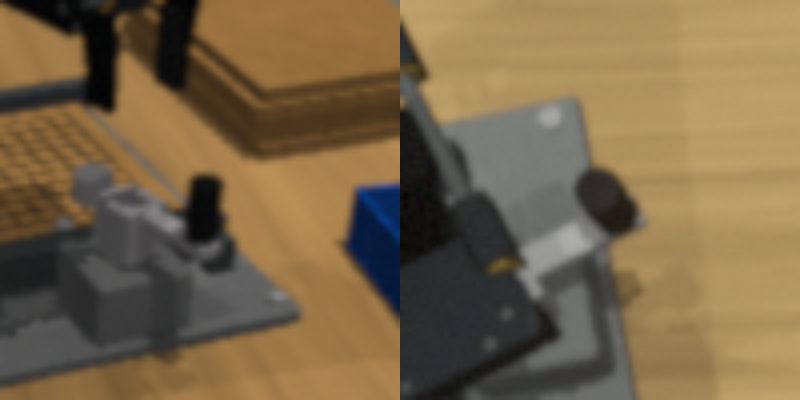

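The crops show the crank level on the shaft. The handle is where predicted: its top is near (304,115) in the side view and near (157,94) in the top view. I'll grip the free-spinning sleeve and circle it clockwise at a fixed tool orientation.

Call:
{"api": "apply_moves", "payload": {"dp": [[-0.02,0,0],[-0.025,0,0],[-0.0197,-0.001,0],[0,0,0],[0,0,0]], "twist": [[0,0,0],[0,0,0],[0,0,0],[0,0,0],[0,0,0]], "fingers": [0.45,0.45,0.45,0.45,0.45]}}

```text
time: 16.05
position: [0.6222, 0.0747, 0.1289]
tool_rot: [-1.658, -2.666, 0.002]
ft_force: [-1.1, 0.9, -1.4]
grip_width: 0.55
grip_force: 0.0
```

```bash
python3 - <<'E'
from h import *
to([.6242,.0745,.070],np.radians(26.3))
E
```

```text
t 16.05 pos [0.6222 0.0747 0.1289] yaw_y 0.4581 tilt [-2.5e-03 -1.0e-04 -1.0e+00] q7 0.49
shift tool [-0.0011  0.0019  0.0589] twist z -0.0009
```

Call:
{"api": "apply_moves", "payload": {"dp": [[0,0.001,0.02],[0,0,0.02],[0,0,0.015],[0,0,0.004],[0,0,0],[0,0,0],[0,0,0],[0,0,0],[0,0,0],[0,0,0]], "twist": [[0,0,0],[0,0,0],[0,0,0],[0,0,0],[0,0,0],[0,0,0],[0,0,0],[0,0,0],[0,0,0],[0,0,0]], "fingers": [0.45,0.45,0.45,0.45,0.45,1,1,1,1,1], "newtons": 20}}

```text
time: 17.05
position: [0.6244, 0.0749, 0.0718]
tool_rot: [1.658, 2.668, 0.001]
ft_force: [-0.2, -0.4, 1.8]
grip_width: 0.251
grip_force: 20.0
```

```bash
python3 - <<'E'
from h import *
to([.6242,.0745,.070],np.radians(26.3));s=ctrl.get_state();print(s["grip_width"],s["grip_force"],s["ft_force"])
E
```

```text
t 17.05 pos [0.6244 0.0749 0.0718] yaw_y 0.4589 tilt [ 8.e-04  2.e-04 -1.e+00] q7 0.52
shift tool [-0.0002 -0.0003  0.0018] twist z -0.0001
0.25119442650079526 19.999506818130612 [-0.15097791 -0.41608088  1.84860053]
```

Gripped at 22 mm (0.251). Winding.

Call:
{"api": "apply_moves", "payload": {"dp": [[0.0022,-0.0168,0],[0.0065,-0.0157,0],[0.0103,-0.0135,0],[0.0135,-0.0103,0],[0.0157,-0.0065,0],[0.0168,-0.0022,0]], "twist": [[0,0,0],[0,0,0],[0,0,0],[0,0,0],[0,0,0],[0,0,0]], "fingers": [1,1,1,1,1,1]}}

```text
time: 17.65
position: [0.537, 0.1026, 0.0719]
tool_rot: [1.66, 2.665, -0.001]
ft_force: [1.4, -3.3, 0.2]
grip_width: 0.249
grip_force: 20.0
```

```bash
cat >> h.py <<'E'
def circ(c=(.5954,.1328)):
    s=ctrl.get_state();d=s["position"][:2]-c
    print("t",s["time"],"r",np.hypot(*d).round(4),"ang",np.degrees(np.arctan2(d[1],d[0])).round(1),"z",s["position"][2].round(4),"F",s["ft_force"].round(1),"grip",s["grip_width"].round(3),s["grip_force"],"tilt",R.from_rotvec(s["tool_rot"]).as_matrix()[:2,2].round(3))
E
python3 -c "
from h import *
circ()"
```

```text
Traceback (most recent call last):
  File "h.py", line 21, in circ
    print("t",s["time"],"r",np.hypot(*d).round(4),"ang",np.degrees(np.arctan2(d[1],d[0])).round(1),"z",s["position"][2].round(4),"F",s["ft_force"].round(1),"grip",s["grip_width"].round(3),s["grip_force"],"tilt",R.from_rotvec(s["tool_rot"]).as_matrix()[:2,2].round(3))
                                                                                                                                                                   ^^^^^^^^^^^^^^^^^^^^^
AttributeError: 'float' object has no attribute 'round'
```

Call:
{"api": "apply_moves", "payload": {"dp": [[0.0168,0.0022,0],[0.0157,0.0065,0],[0.0135,0.0103,0],[0.0103,0.0135,0],[0.0065,0.0157,0],[0.0022,0.0168,0],[-0.0022,0.0168,0],[-0.0065,0.0157,0],[-0.0103,0.0135,0],[-0.0135,0.0103,0]], "twist": [[0,0,0],[0,0,0],[0,0,0],[0,0,0],[0,0,0],[0,0,0],[0,0,0],[0,0,0],[0,0,0],[0,0,0]], "fingers": [1,1,1,1,1,1,1,1,1,1]}}

```text
time: 18.65
position: [0.6312, 0.188, 0.0711]
tool_rot: [-1.655, -2.668, 0.003]
ft_force: [-5.5, -2.6, 3.5]
grip_width: 0.251
grip_force: 20.1
```

Call:
{"api": "apply_moves", "payload": {"dp": [[-0.0157,0.0065,0],[-0.0168,0.0022,0],[-0.0168,-0.0022,0],[-0.0157,-0.0065,0],[-0.0135,-0.0103,0],[-0.0103,-0.0135,0],[-0.0065,-0.0157,0],[-0.0022,-0.0168,0]], "twist": [[0,0,0],[0,0,0],[0,0,0],[0,0,0],[0,0,0],[0,0,0],[0,0,0],[0,0,0]], "fingers": [1,1,1,1,1,1,1,1]}}

```text
time: 19.45
position: [0.6248, 0.0759, 0.0714]
tool_rot: [1.657, 2.668, 0.007]
ft_force: [0.8, 5.7, -0.2]
grip_width: 0.249
grip_force: 20.0
```

```bash
sed -i 's/s\["grip_width"\].round(3)/round(s["grip_width"],3)/' h.py; python3 -c "
from h import *
circ()
for n in ('side','top'): cv2.imwrite(f'pics/{n}_t1.png',get_image(n)[:,:,::-1])"
```

```text
t 19.45 r 0.0641 ang -62.7 z 0.0714 F [ 0.8  5.7 -0.2] grip 0.249 20.00313989818096 tilt [0.003 0.003]
```

One full turn is done with light forces. Continuing.

Call:
{"api": "apply_moves", "payload": {"dp": [[0.0022,-0.0168,0],[0.0065,-0.0157,0],[0.0103,-0.0135,0],[0.0135,-0.0103,0],[0.0157,-0.0065,0],[0.0168,-0.0022,0],[0.0168,0.0022,0],[0.0157,0.0065,0]], "twist": [[0,0,0],[0,0,0],[0,0,0],[0,0,0],[0,0,0],[0,0,0],[0,0,0],[0,0,0]], "fingers": [1,1,1,1,1,1,1,1]}}

```text
time: 20.35
position: [0.5289, 0.1346, 0.0716]
tool_rot: [-1.66, -2.666, 0.005]
ft_force: [-5.3, -3.8, 7.0]
grip_width: 0.245
grip_force: 20.0
```

Call:
{"api": "apply_moves", "payload": {"dp": [[0.0135,0.0103,0],[0.0103,0.0135,0],[0.0065,0.0157,0],[0.0022,0.0168,0]], "twist": [[0,0,0],[0,0,0],[0,0,0],[0,0,0]], "fingers": [1,1,1,1]}}

```text
time: 20.75
position: [0.5662, 0.1929, 0.0716]
tool_rot: [-1.655, -2.669, -0.002]
ft_force: [-2.4, -0.7, 2.2]
grip_width: 0.246
grip_force: 20.0
```

```bash
python3 -c "
from h import *
circ()"
```

```text
t 20.75 r 0.0668 ang 115.9 z 0.0716 F [-2.4 -0.7  2.2] grip 0.246 20.00983372097835 tilt [-0.     0.002]
```

Call:
{"api": "apply_moves", "payload": {"dp": [[-0.0022,0.0168,0],[-0.0065,0.0157,0],[0,0,0]], "twist": [[0,0,0],[0,0,0],[0,0,0]], "fingers": [1,1,1]}}

```text
time: 21.05
position: [0.6025, 0.1983, 0.0719]
tool_rot: [1.657, 2.665, 0.005]
ft_force: [2.3, 2.9, 2.2]
grip_width: 0.247
grip_force: 20.0
```

```bash
python3 -c "
from h import *
circ()"
```

```text
t 21.05 r 0.0659 ang 83.8 z 0.0719 F [2.3 2.9 2.2] grip 0.247 20.000914307311177 tilt [0.005 0.001]
```

Call:
{"api": "apply_moves", "payload": {"dp": [[-0.0103,0.0135,0],[-0.0135,0.0103,0],[0,0,0],[0,0,0]], "twist": [[0,0,0],[0,0,0],[0,0,0],[0,0,0]], "fingers": [1,1,1,1]}}

```text
time: 21.45
position: [0.632, 0.1867, 0.0718]
tool_rot: [1.658, 2.666, 0.002]
ft_force: [0.9, 0.6, 1.3]
grip_width: 0.245
grip_force: 20.0
```

```bash
python3 - <<'E'
from h import *
circ()
# gap between bar and board along the board axis in the top view, before and now
a=cv2.imread("pics/top0.png");b=get_image("top")[:,:,::-1].copy();cv2.imwrite("pics/top_t2.png",b)
for v in(100,170):
    print(v,"before",a[v,80:130:2].max(1).tolist());print("now",b[v,80:130:2].max(1).tolist())
E
```

```text
t 21.45 r 0.0652 ang 55.8 z 0.0718 F [0.9 0.6 1.3] grip 0.245 20.000215144827962 tilt [0.002 0.   ]
100 before [140, 143, 163, 164, 164, 158, 100, 111, 124, 124, 85, 71, 81, 81, 82, 82, 80, 47, 44, 97, 120, 122, 121, 122, 123]
now [15, 16, 17, 10, 16, 18, 28, 33, 40, 41, 46, 41, 41, 33, 35, 72, 80, 92, 118, 112, 106, 106, 103, 105, 107]
170 before [147, 143, 143, 141, 162, 167, 170, 140, 167, 166, 168, 168, 121, 111, 125, 125, 97, 62, 82, 82, 84, 84, 81, 61, 43]
now [109, 105, 106, 105, 160, 172, 173, 144, 172, 171, 155, 69, 84, 88, 86, 84, 86, 73, 41, 64, 113, 123, 119, 117, 116]
```

The top view (row 170) shows the bar has moved about 11.5 px, roughly 23 mm, and its face is now at the board edge (u≈102). I'll add a small final nudge for margin while watching the force.

Call:
{"api": "apply_moves", "payload": {"dp": [[-0.005,0.0025,0],[-0.0055,0.002,0],[0,0,0]], "twist": [[0,0,0],[0,0,0],[0,0,0]], "fingers": [1,1,1]}}

```text
time: 21.8
position: [0.6406, 0.1794, 0.0717]
tool_rot: [1.658, 2.667, 0.001]
ft_force: [0.1, 1.1, 2.6]
grip_width: 0.246
grip_force: 20.0
```

```bash
python3 -c "
from h import *
circ()"
```

```text
t 21.8 r 0.0649 ang 45.9 z 0.0717 F [0.1 1.1 2.6] grip 0.246 20.004933988675475 tilt [0.001 0.   ]
```

Call:
{"api": "apply_moves", "payload": {"dp": [[0,0,0],[0,0,0],[0,0,0],[0,0,0],[0,0,0],[0,0,-0.01],[0,0,-0.03],[0,0,-0.03],[0,0,-0.04],[0,0,-0.04]], "twist": [[0,0,0],[0,0,0],[0,0,0],[0,0,0],[0,0,0],[0,0,0],[0,0,0],[0,0,0],[0,0,0],[0,0,0]], "fingers": [0.45,0.45,0.45,0.45,0.45,0.45,0.45,0.45,0.45,0.45]}}

```text
time: 22.8
position: [0.6398, 0.1797, 0.2235]
tool_rot: [1.658, 2.668, 0.0]
ft_force: [-0.5, -0.0, -0.2]
grip_width: 0.553
grip_force: 0.0
```

Call:
{"api": "apply_moves", "payload": {"dp": [[0.02,0,-0.03],[0.04,0,0],[0.04,0,0],[0.04,0,0],[0.03,0,0],[0,0,0],[0,0,0]], "twist": [[0,0,0],[0,0,0],[0,0,0],[0,0,0],[0,0,0],[0,0,0],[0,0,0]], "fingers": [0.45,0.45,0.45,0.45,0.45,0.45,0.45]}}

```text
time: 23.5
position: [0.5645, 0.3327, 0.252]
tool_rot: [1.655, 2.669, 0.0]
ft_force: [-0.2, -0.9, -0.0]
grip_width: 0.553
grip_force: 0.0
```

```bash
python3 - <<'E'
from h import *
circ()
w=np.radians(45.9);hd=np.array([.5954,.1328])+.065*np.array([np.cos(w),np.sin(w)])
for n in("side","top"):
    im=get_image(n);cv2.imwrite(f"pics/{n}_end.png",im[:,:,::-1])
    u,v=px(n,[*hd,.1185]);u0,v0=int(u)-25,int(v)-25
    m=(im[v0:v0+50,u0:u0+50].max(2)<50).astype(np.uint8)
    k,l,st,ce=cv2.connectedComponentsWithStats(m);print(n,"pred",(round(u,1),round(v,1)),[(st[i][4],(ce[i]+[u0,v0]).round(1).tolist(),st[i][2:4].tolist()) for i in range(1,k) if st[i][4]>15])
    b=im[170,80:130:2].max(1) if n=="top" else None
    if b is not None: print(b.tolist())
E
```

```text
t 23.5 r 0.2023 ang 98.8 z 0.252 F [-0.2 -0.9 -0. ] grip 0.553 0.0 tilt [ 0.001 -0.   ]
side pred (np.float64(297.2), np.float64(102.5)) [(np.int32(89), [297.4, 102.7], [8, 15]), (np.int32(56), [299.4, 123.8], [11, 6])]
top pred (np.float64(103.6), np.float64(90.7)) [(np.int32(236), [104.4, 94.7], [18, 32]), (np.int32(27), [123.4, 91.2], [7, 10])]
[135, 130, 133, 127, 151, 155, 156, 129, 157, 166, 132, 61, 76, 80, 79, 80, 80, 61, 43, 63, 107, 120, 123, 122, 123]
```

The handle appears at (297.4,102.7) in the side view against (297.2,102.5) predicted, so the crank is home and level. The bar is at the board edge and the robot is clear. I'll hand the job in.

```bash
python3 -c "
from bench import ctrl
print(ctrl.close_job())"
```

```text
the job is handed in; nothing more can be done
None
```

The crank is seated home on the square shaft and wound clockwise about 1.7 turns (roughly 610°), with the bar at the board's edge by the top view; the arm is clear and the job is handed in, but the verdict was not shown.

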